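# Pry the clipped battery cover off the bench logger

## Task

Open the battery bay of the white bench logger: take the orange-handled pry bar, push its blade through the notch under the blue battery cover and lever the cover up until it snaps past its catch and stays ajar. Lay the bar back on the green mat and let go of it, then lift the loosened cover off and set it down in the clear tub, flat and right side up. Do not disturb the beaker, the jar or the carton.

Things in the scene. Friction and masses are not known exactly. Their poses are not given: they have to be found in the camera images.
- logger: White bench data logger fixed to the bench, 95 mm high with a flat top. Origin on the bench under the middle of the battery bay; x points from the notch side to the display side, z up. Spans x -61.5 to 81.5, y -60 to 60 mm. Its -x wall, 20 mm thick, has a notch 26 mm wide (y -13 to 13), open at the top, with a flat sill 75 mm above the bench.
- notch (a point): Middle of the outer edge of the notch's sill, the fulcrum for the bar: logger frame (-61.5, 0, 75) mm, axes as the logger's. The blade goes in along +x, level: the sill runs 20 mm, the fitted cover's edge is 21.5 mm away and its underside 8 mm above the sill; push it 20 mm in under the cover, then lower the handle some 25 degrees about this edge.
- cover: Blue snap-fit battery cover, 80 (x) x 56 (y) x 12 mm, about 60 g, plain sides and a groove 6 mm high in its -x edge, 3 mm up. Origin at the centre of its underside, z out of its ribbed top; fitted, its axes agree with the logger's. Levered ajar it tilts about 7 degrees and its -x end, 9 mm proud of the logger, can be pinched across y (56 mm) and lifted off.
- cover_lip (a point): Middle of the cover's underside edge on the notch side: cover frame (-40, 0, 0) mm. A sprung steel catch in the wall on both sides of the notch reaches into the groove in this edge and holds the cover down with 10 to 20 N; once the edge is levered up some 10 to 12 mm the catch snaps in under it and keeps the cover ajar when the bar is taken away. The other (+x) end is free.
- pry_bar: Pry bar, 150 mm long, 110 g, lying on the mat. Origin at the underside of the handle at the place to grip; x points to the blade tip, z up as it lies. Orange handle x -45 to 35 mm, 18 mm wide (y), 22 mm high; flat steel blade from x = 35 to 105 mm, 18 mm wide, 3 mm thick, its middle at z = 11 mm.
- bar_tip (a point): Middle of the blade's end: pry bar frame (105, 0, 11) mm.
- mat: Green mat fixed to the bench, 230 (x) x 120 (y) x 5 mm thick; origin at the centre of its underside.
- tub: Clear low plastic tub with purple clips, fixed to the bench, 180 (x) x 140 (y) x 45 mm high, walls 4 mm, inner floor about 4 mm above the bench; origin at the centre of its underside.
- beaker: Glass beaker with a white thermometer hung in it, 102 mm across, 186 mm high in all; origin at the centre of its underside. Leave alone.
- jar: Amber jar, 64 mm across, 85 mm high; origin at the centre of its underside. Leave alone.
- cell_carton: Cardboard carton of cells, 35 x 65 x 55 mm high; origin at the centre of its underside. Leave alone.
- bay (a point): Centre of the bay's seat, logger frame (0, 0, 83) mm, axes as the logger's. The bay is 83 (x) x 59 (y) x 12 mm deep; the fitted cover fills it flush with the top, with 1.5 mm of play, resting on ledges along the y sides. Between these it is hollow down to 23 mm under the seat (cells, 6 mm under the seat, begin at x = -14 mm).
Things that resemble listed ones, but are neither listed nor needed, are in the scene too. Leave any turquoise look-alike of the cover alone.

How it is judged:
By the outcome, as a careful person would: the job done as asked, in the order asked, and still so for the second after the job is handed in, with the robot touching nothing.
It also fails if it takes over 72 s, if anything falls off the work surface, if the arm or the gripper's body presses on something with over 40 N, if the wrist force passes 120 N, or if a joint passes its speed limit or range.

## Robot

A 6-joint arm with a two-finger parallel gripper is mounted at the origin on the work surface. World frame = base frame: x ahead of the robot, y to its left, z up, the work surface at z = 0. Lengths are in m, angles in rad, forces in N, time in s.
With the tool pointing down it reaches from about 0.35 to 0.875 m from the base axis. Payload 4.2 kg.
Tool frame: the origin (TCP) lies at the very end of the fingers, on their centre line; the grasp point (between the pads) lies 19 mm behind it (robot.grip_point_offset is the distance from the TCP to the grasp point, in m); z points along the fingers, y is the line along which they close (so a half turn about z gives the same grasp; the last joint's range is limited). The gripper opens to 87 mm and grips with 3 to 60 N. Pads are 19 mm wide; open, the fingers measure 117 mm over their backs; the gripper's body (75 mm by 190 mm) begins 51 mm behind the grasp point.
Start: joints at [1.572, 0.385, 0.008, 0, -1.194, -0.259], TCP at [0.159, 0.604, 0.223] pointing down, gripper open.
Joint ranges: [-3.14, 3.14], [-1.21, 2.06], [-1.07, 1.41], [-3.16, 2.05], [-2.99, -0.16], [-3.1, 3.1]. Speed limits (rad/s): [2.79, 2.79, 3.14, 3.14, 3.14, 3.14].

## Interface

Orientations are given as [roll, pitch, yaw] about the fixed x, y, z axes, in that order (R = Rz(yaw) Ry(pitch) Rx(roll)).
In Python, from rig import robot gives the robot as it stands.
- The arm moves only by the shell command python3 -m handwheel 'ROWS' [FORCE]. ROWS is a JSON object of lists of equal length, an entry for each row: "grip": the finger opening in mm, from 0 to 87; "travel": the shift along the tool's x, y, z in mm, a list of three; "dr": the turn, a rotation vector about the tool's x, y, z in rad, a list of three. A call has exactly 5 rows; each row is the pose to reach, as a shift and turn from the pose commanded when the call began, along the tool's axes at that moment; what a row does not reach only later rows make up. A row lasts 1/10 s, in which the tool goes at most 50 mm and 8.59 degrees, less where a joint would pass 70% of its speed; a pose out of reach is approached as far as the arm can. A call with a gripper value outside its range is refused whole. The fingers move at their own pace and stop on an object; FORCE is the grip in N (left out, the last holds). Time passes only in rows, so rows that repeat a pose let the fingers close, or fill a call up. It gives the time, the measured TCP pose, the force, the opening and the grip force at its end, in the units of the state.
- robot.get_obs(): the state, without advancing time (a new reading comes with each control period).
- robot.capture(name): name is "scene" or "top" or "wrist"; returns the picture (384x512x3 uint8, blue, green, red); there is no depth.
- robot.camera_model(name): a dict with "K" (3x3 intrinsics, pixels), "R" (3x3) and "t" (3): a world point X has camera coordinates R X + t. Camera axes: x right, y down, z forward; pixel columns grow to the right and rows downward; lengths in m; the calibration is good to about 2 mm. A picture is of the moment at which its call begins: read the wrist's pose just before it. camera_model takes no time and is no camera call; for the wrist camera it gives the pose at the moment of the call.
- robot.finish_job(): hands the job in; it is judged then, once.
The state is a dict: "time_s": time; "joint_pos": joint angles; "joint_vel": joint speeds; "effort": joint torques, N m; "tcp_pos": TCP position; "orientation": TCP orientation; "force": force on the tool from outside, world axes, zero at the start; "ft_torque": the same for the moment, N m; "finger_gap": finger opening in m; "grasp_force": force on a finger pad.
Only numpy, scipy, OpenCV 4.12 (cv2) and the standard library are available. Lean on these libraries where they do the work, as an engineer would, in place of code of your own. Each camera call takes 0.05 s, during which the arm holds its last target. There are 200 camera calls.

## Working session

There is one attempt and no reset: what is moved stays moved. The work goes in short steps, Python scripts to look and compute and a shell command to move; the robot and the scene stay as the last step left them, time stands still between calls to the robot, and variables do not carry over. Pictures are saved under pics/ and viewed, at most 10 in all, crops included, and the job is handed in when it is done.

```bash
mkdir -p pics; ls
python3 - <<'E'
from rig import robot
import cv2
o=robot.get_obs();print(o['tcp_pos'],o['orientation'],o['time_s'])
for n in ['scene','top']:
    im=robot.capture(n);cv2.imwrite(f'pics/{n}0.png',im)
    m=robot.camera_model(n);print(n,m)
E
```

```text
pics
[0.15914909 0.60375182 0.22146043] [ 3.13938932e+00 -5.66389093e-05 -2.58000079e-01] 0.0
scene {'K': array([[481.7639448 ,   0.        , 254.22009137],
       [  0.        , 481.7639448 , 189.73793687],
       [  0.        ,   0.        ,   1.        ]]), 'R': array([[-0.4470532 ,  0.89449692,  0.00432317],
       [ 0.76055357,  0.3826459 , -0.52453826],
       [-0.4708521 , -0.2312085 , -0.8513759 ]]), 't': array([ 0.26446696, -0.40710475,  1.45185333])}
top {'K': array([[394.3231491 ,   0.        , 247.4907824 ],
       [  0.        , 394.3231491 , 188.38062132],
       [  0.        ,   0.        ,   1.        ]]), 'R': array([[-2.28837304e-02, -9.99734662e-01, -2.63430180e-03],
       [-9.97200663e-01,  2.30131877e-02, -7.11423323e-02],
       [ 7.11840792e-02,  9.98925553e-04, -9.97462696e-01]]), 't': array([0.0092924 , 0.58884895, 1.13326396])}
```

View pics/scene0.png

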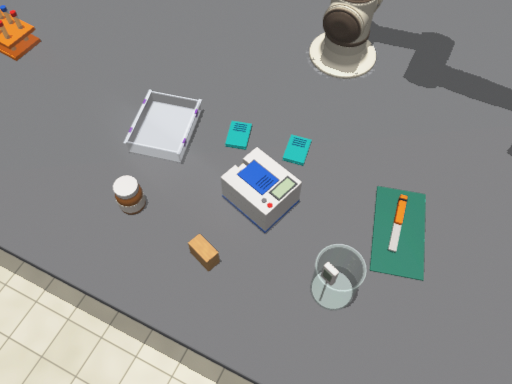

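View pics/top0.png

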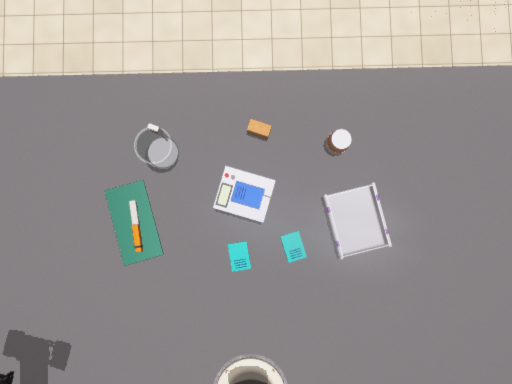

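The scene view has the logger at about (262,188) with the blue cover and the notch facing the tub. The tub is at (165,127), and the bar lies on the mat at (398,222). In the top view the logger is at (245,194) with its notch at (268,197). The cover is at (248,195), the bar handle at (137,238) and its blade tip at (133,202), and the tub at (357,221).

```bash
cat > h.py <<'E'
import numpy as np, cv2
from rig import robot
from scipy.spatial.transform import Rotation as Ro
def ray(m,px,z):
    "pixels (N,2) -> world points on plane z"
    px=np.atleast_2d(np.asarray(px,float)); K,R,t=m['K'],m['R'],m['t']
    d=np.c_[px,np.ones(len(px))]@np.linalg.inv(K).T@R; c=-R.T@t
    return c+d*((z-c[2])/d[:,2])[:,None]
def proj(m,X):
    p=(np.atleast_2d(X)@m['R'].T+m['t'])@m['K'].T; return p[:,:2]/p[:,2:]
def mask(im,lo,hi):
    return cv2.inRange(cv2.cvtColor(im,cv2.COLOR_BGR2HSV),np.array(lo),np.array(hi))
def blobs(mk,amin=30):
    c,_=cv2.findContours(mk,cv2.RETR_EXTERNAL,cv2.CHAIN_APPROX_NONE)
    return sorted([x for x in c if cv2.contourArea(x)>amin],key=cv2.contourArea,reverse=True)
def rect(m,c,z):
    "min area rect of contour on plane z, mm: centre, sizes, angle of long side (deg)"
    w=ray(m,c[:,0,:],z)[:,:2]*1000
    (cx,cy),(a,b),g=cv2.minAreaRect(w.astype(np.float32))
    if b>a:a,b,g=b,a,g+90
    return np.round([cx,cy,a,b,g],1)
def tool():
    o=robot.get_obs(); return np.array(o['tcp_pos']),Ro.from_euler('xyz',o['orientation']),o
def go(p,R,step=1):
    "shift (mm) & rotvec in present tool axes for a goal pose"
    p0,R0,o=tool(); print('travel',np.round(R0.inv().apply(np.array(p)-p0)*1000,1),'dr',np.round((R0.inv()*R).as_rotvec(),3))
RANGE=dict(orange=((5,180,150),(16,255,255)),blue=((108,150,80),(125,255,255)),green=((70,100,30),(85,255,140)),purple=((130,80,60),(160,255,255)))
E
python3 - <<'E'
from h import *
m=robot.camera_model('top'); im=cv2.imread('pics/top0.png')
print('hsv', [cv2.cvtColor(im,cv2.COLOR_BGR2HSV)[y,x].tolist() for x,y in [(137,238),(248,195),(120,210),(327,210),(133,212),(293,247)]])
for k,z in [('orange',.021),('blue',.095),('green',.005),('purple',.04)]:
    for c in blobs(mask(im,*RANGE[k]),4 if k=='purple' else 40): print(k,rect(m,c,z),cv2.boundingRect(c))
w=mask(im,(0,0,150),(180,60,255)); w[:160]=0
for c in blobs(w,60)[:6]: print('white',rect(m,c,.095),rect(m,c,.017),cv2.boundingRect(c))
for p in [(268,197)]: print('notch',ray(m,p,.085))
cv2.imwrite('pics/z.png',cv2.resize(im[100:270,90:410],None,fx=2.5,fy=2.5,interpolation=2))
E
```

```text
hsv [[18, 199, 238], [108, 146, 237], [81, 124, 152], [137, 50, 127], [8, 13, 232], [89, 147, 211]]
white [ 490.  -301.9  182.2  149.1   12.7] [ 488.8 -323.4  195.4  159.9   12.7] (323, 182, 70, 78)
white [569.    5.5 149.  125.4  72.4] [573.5   6.3 159.8 134.5  72.4] (212, 165, 64, 59)
white [104.7  -1.2 193.2  74.7  88.8] [ 75.6  -0.9 207.2  80.1  88.8] (214, 354, 74, 30)
white [523.  308.6  73.2  20.    5.3] [524.1 331.3  78.5  21.4   5.3] (129, 200, 10, 28)
white [659.1 229.5  71.5  16.6  88.7] [670.1 246.5  76.7  17.8  88.7] (149, 160, 27, 7)
notch [[ 0.55919137 -0.06034378  0.085     ]]
```

View pics/z.png

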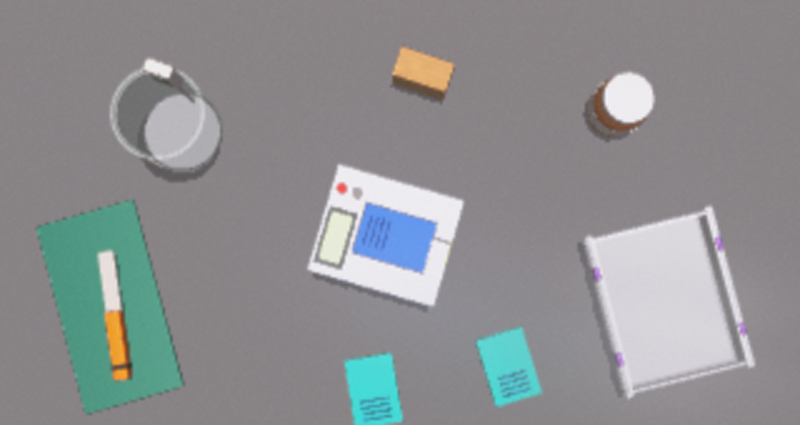

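The enlarged top view shows the display end on the left at (335,238) and the notch on the right at (440,240). The bar's handle butt is at (122,378) and its blade tip at (106,252). My masks missed the hues, so I'm widening them.

```bash
sed -i 's/^RANGE.*/RANGE=dict(orange=((9,150,120),(24,255,255)),blue=((103,110,80),(125,255,255)),green=((74,90,30),(86,255,200)),purple=((128,45,60),(160,255,255)))/' h.py
python3 - <<'E'
from h import *
for n in ['top','scene']:
  m=robot.camera_model(n); im=cv2.imread(f'pics/{n}0.png')
  for k,z in [('orange',.027),('blue',.095),('green',.005),('purple',.04)]:
    for c in blobs(mask(im,*RANGE[k]),3 if k=='purple' else 40): print(n,k,rect(m,c,z),cv2.boundingRect(c))
w=mask(cv2.imread('pics/top0.png'),(0,0,150),(180,60,255)); w[:160]=0; m=robot.camera_model('top')
print('tub',rect(m,blobs(w)[0],.045)); print('blade',[rect(m,c,.0175) for c in blobs(w,60)[3:4]])
E
```

```text
top orange [460.9 319.9  60.2  19.2   8. ] (132, 225, 9, 21)
top blue [566.8  -3.3  78.7  54.7  72.2] (232, 182, 32, 26)
top green [498.2 334.7 227.6 118.   14.8] (105, 180, 58, 85)
top purple [ 523.  -233.6   11.5    5.7  177.8] (327, 207, 3, 5)
top purple [ 424.3 -255.6   14.1    5.7  177.8] (336, 241, 3, 6)
top purple [ 554.2 -375.5   11.6    5.7  177.4] (376, 195, 3, 5)
top purple [ 456.6 -398.6   11.6    5.4   15.9] (386, 229, 3, 5)
scene orange [ 379.6 -901.3  241.   112.2   42. ] (0, 10, 40, 51)
scene orange [461.2 319.5  66.9  18.6   7.7] (394, 200, 12, 25)
scene blue [564.2  -5.9  80.5  56.   72.4] (238, 160, 41, 35)
scene green [496.6 333.2 229.1 119.   14.8] (370, 186, 56, 95)
scene purple [ 422.8 -257.3   24.2    5.3   30.1] (195, 109, 3, 8)
scene purple [ 517.9 -238.7   16.2    7.6   30.9] (182, 138, 4, 6)
scene purple [ 548.1 -380.6   12.9    6.5  173.7] (129, 127, 4, 5)
scene purple [ 450.8 -403.7   14.1    6.8  174.3] (142, 99, 4, 5)
tub [ 489.2 -315.7  190.7  156.    12.7]
blade [array([524.1, 331.2,  78.5,  21.4,   5.3])]
```

```bash
python3 -m handwheel '{"grip":[87,87,87,87,87],"travel":[[36,20,0],[72,40,0],[108,60,0],[144,80,0],[180,100,0]],"dr":[[0,0,0],[0,0,0],[0,0,0],[0,0,0],[0,0,0]]}'
python3 -m handwheel '{"grip":[87,87,87,87,87],"travel":[[36,20,0],[72,40,0],[108,60,0],[144,80,0],[180,100,0]],"dr":[[0,0,0],[0,0,0],[0,0,0],[0,0,0],[0,0,0]]}'
for i in 1 2 3; do python3 -m handwheel '{"grip":[87,87,87,87,87],"travel":[[0,0,0],[0,0,0],[0,0,0],[0,0,0],[0,0,0]],"dr":[[0,0,0.15],[0,0,0.3],[0,0,0.45],[0,0,0.6],[0,0,0.75]]}'; done
python3 -m handwheel '{"grip":[87,87,87,87,87],"travel":[[0,0,0],[0,0,0],[0,0,0],[0,0,0],[0,0,0]],"dr":[[0,0,0.15],[0,0,0.3],[0,0,0.45],[0,0,0.47],[0,0,0.47]]}'
python3 - <<'E'
from h import *
p,R,o=tool();print(p,o['orientation'],o['joint_pos'],o['time_s'])
m=robot.camera_model('wrist');im=robot.capture('wrist');cv2.imwrite('pics/w1.png',im)
print(-m['R'].T@m['t'],m['R'][2])
for c in blobs(mask(im,*RANGE['orange'])): print(rect(m,c,.027),cv2.boundingRect(c))
for c in blobs(mask(im,(0,0,150),(180,60,255)),200): print('w',rect(m,c,.0175),cv2.boundingRect(c))
E
```

```text
time_s: 0.6
tcp_pos: [0.3086, 0.4602, 0.2222]
orientation: [3.141, 0.0, -0.257]
force: [0.4, 1.0, -0.1]
finger_gap: 0.0867
grasp_force: 0.0
time_s: 1.1
tcp_pos: [0.4572, 0.3177, 0.2222]
orientation: [3.141, 0.0, -0.258]
force: [0.3, 0.6, 0.4]
finger_gap: 0.0869
grasp_force: 0.0
time_s: 1.6
tcp_pos: [0.4562, 0.3188, 0.222]
orientation: [3.14, -0.0, -1.014]
force: [0.1, -0.4, 0.8]
finger_gap: 0.0869
grasp_force: 0.0
time_s: 2.1
tcp_pos: [0.4561, 0.3189, 0.222]
orientation: [3.141, -0.001, -1.764]
force: [-0.7, -0.6, -0.0]
finger_gap: 0.0867
grasp_force: 0.0
time_s: 2.6
tcp_pos: [0.4562, 0.3189, 0.222]
orientation: [-3.142, -0.001, -2.514]
force: [1.1, -0.8, -0.6]
finger_gap: 0.0873
grasp_force: 0.0
time_s: 3.1
tcp_pos: [0.4563, 0.319, 0.2222]
orientation: [-3.141, -0.001, -2.975]
force: [0.1, 0.8, 0.1]
finger_gap: 0.0872
grasp_force: 0.0
[0.45629748 0.31904165 0.22223053] [-3.14123276e+00 -5.35306563e-04 -2.97531922e+00] [ 9.01239459e-01  2.69519292e-01 -1.61950372e-01 -1.01217564e-04
 -1.13996511e+00 -2.30571995e+00] 3.1
[0.37868423 0.3058551  0.38453127] [ 0.28397784  0.04673494 -0.9576912 ]
[460.1 320.2  60.1  17.    7.8] (252, 153, 14, 44)
[418.2 313.9  15.9  11.8  99.5] (253, 139, 13, 10)
[648.  111.9  69.7  10.6 177.8] (100, 252, 9, 40)
[576.9 579.7  54.9   8.2  15.5] (409, 260, 7, 32)
w [686.6 245.8  84.2  69.5  99.6] (165, 282, 52, 37)
w [592.4 -12.6  76.5  62.8  72.4] (0, 194, 53, 44)
w [527.3 330.1  69.6  18.9   9.1] (251, 196, 14, 45)
w [600.2  -2.8  30.3  29.4  72.8] (17, 218, 25, 16)
```

View pics/w1.png

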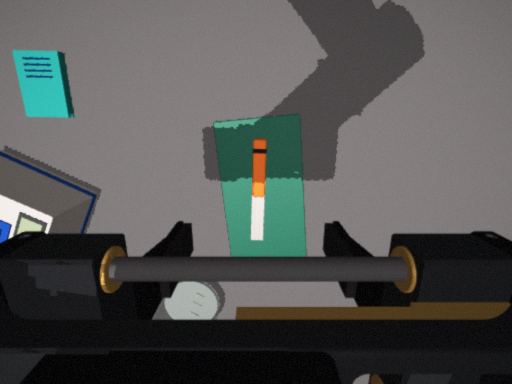

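The wrist view shows the bar with its handle at (259,165) and the blade down to (257,240). The fitted yaw is 8.5° and the tool is already above the grip point, so I'm going straight down to grip.

```bash
python3 -m handwheel '{"grip":[60,60,60,60,60],"travel":[[0,0,45],[0,0,90],[0,0,135],[0,0,180],[0,0,200]],"dr":[[0,0,0.018],[0,0,0.018],[0,0,0.018],[0,0,0.018],[0,0,0.018]]}'
python3 -m handwheel '{"grip":[60,60,60,30,10],"travel":[[0,0,7],[0,0,14],[0,0,14],[0,0,14],[0,0,14]],"dr":[[0,0,0],[0,0,0],[0,0,0],[0,0,0],[0,0,0]]}' 55
python3 -m handwheel '{"grip":[5,5,5,5,5],"travel":[[0,0,0],[0,0,0],[0,0,0],[0,0,0],[0,0,0]],"dr":[[0,0,0],[0,0,0],[0,0,0],[0,0,0],[0,0,0]]}' 55
```

```text
time_s: 3.65
tcp_pos: [0.4545, 0.317, 0.0185]
orientation: [-3.137, -0.006, -2.994]
force: [-1.1, -0.6, 0.1]
finger_gap: 0.0618
grasp_force: 0.0
time_s: 4.15
tcp_pos: [0.457, 0.3199, 0.0099]
orientation: [3.14, 0.002, -2.995]
force: [-0.2, 0.8, -0.5]
finger_gap: 0.0511
grasp_force: 0.0
time_s: 4.65
tcp_pos: [0.4565, 0.3193, 0.0087]
orientation: [3.141, 0.0, -2.996]
force: [-0.3, 0.9, 0.9]
finger_gap: 0.0177
grasp_force: 55.0
```

```bash
python3 -m handwheel '{"grip":[5,5,5,5,5],"travel":[[0,0,-15],[0,0,-60],[0,0,-110],[0,0,-160],[0,0,-210]],"dr":[[0,0,0],[0,0,0],[0,0,0],[0,0,0],[0,0,0]]}' 55
python3 -m handwheel '{"grip":[5,5,5,5,5],"travel":[[0,0,-40],[0,-40,-40],[0,-85,-40],[0,-130,-40],[0,-175,-40]],"dr":[[0,0,0],[0,0,0],[0,0,0],[0,0,0],[0,0,0]]}' 55
python3 -m handwheel '{"grip":[5,5,5,5,5],"travel":[[-24,-40,0],[-48,-80,0],[-72,-120,0],[-96,-160,0],[-96,-160,0]],"dr":[[0,0,0],[0,0,0],[0,0,0],[0,0,0],[0,0,0]]}' 55
python3 - <<'E'
from h import *
p,R,o=tool();print(p,o['orientation'],o['joint_pos'],o['time_s'])
m=robot.camera_model('wrist');im=robot.capture('wrist');cv2.imwrite('pics/w2.png',im)
for c in blobs(mask(im,*RANGE['blue']),200): print('b',rect(m,c,.095),cv2.boundingRect(c))
for c in blobs(mask(im,(0,0,150),(180,60,255)),200): print('w',rect(m,c,.095),cv2.boundingRect(c))
E
```

```text
time_s: 5.15
tcp_pos: [0.4559, 0.3186, 0.2202]
orientation: [-3.141, -0.001, -2.996]
force: [1.4, 1.2, -1.3]
finger_gap: 0.0177
grasp_force: 55.0
time_s: 5.65
tcp_pos: [0.4813, 0.1443, 0.2582]
orientation: [3.142, -0.001, -2.995]
force: [0.6, 0.4, -0.7]
finger_gap: 0.0178
grasp_force: 55.0
time_s: 6.15
tcp_pos: [0.602, -0.0024, 0.2566]
orientation: [-3.141, -0.002, -3.002]
force: [-1.5, -0.8, -1.1]
finger_gap: 0.0175
grasp_force: 55.0
[ 0.60204691 -0.00238619  0.25661438] [-3.14061839e+00 -2.20094531e-03 -3.00162701e+00] [ 2.65047369e-01  3.25664765e-01  5.26834892e-03  7.28627905e-04
 -1.25270529e+00 -1.69610566e+00] 6.15
b [565.8  -5.1  79.8  55.9  72.3] (221, 113, 80, 70)
w [ 508.  -257.8  132.5  125.4  100.9] (0, 0, 112, 126)
w [569.1   4.6 146.  122.3  72.2] (212, 76, 132, 143)
w [592.1 -44.7  64.8  47.3  72.1] (194, 137, 53, 57)
w [654.1 196.1  67.7  43.6  54.1] (373, 219, 48, 37)
w [ 709.  -259.6   55.3   48.    44. ] (30, 212, 43, 39)
w [892.6 279.6  87.8  18.8  98.1] (380, 374, 56, 10)
w [780.9  22.1  38.9  18.7  97.2] (244, 295, 28, 12)
```

View pics/w2.png

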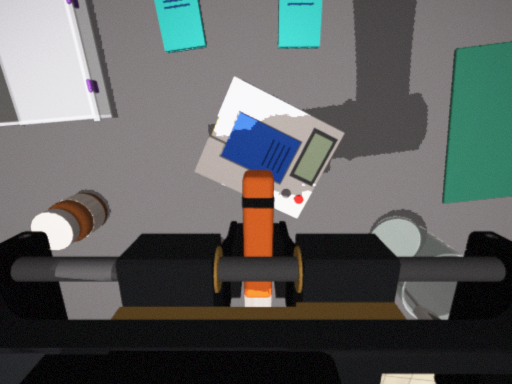

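The wrist view from above puts the cover at (260,148), fitted at (565.8,-5.1) mm with yaw 72.3°, which agrees with the earlier fits. The notch at (215,130) is clear. Next I bring the bar in front of it.

```bash
python3 -m handwheel '{"grip":[5,5,5,5,5],"travel":[[25,-35,0],[49,-70,0],[73,-105,0],[97,-140,0],[121,-175,0]],"dr":[[0,0,-0.14],[0,0,-0.28],[0,0,-0.42],[0,0,-0.56],[0,0,-0.7]]}' 55
python3 -m handwheel '{"grip":[5,5,5,5,5],"travel":[[0,0,20],[0,0,50],[0,0,80],[0,0,80],[0,0,80]],"dr":[[0,0,-0.14],[0,0,-0.28],[0,0,-0.42],[0,0,-0.42],[0,0,-0.42]]}' 55
python3 - <<'E'
from h import *
go([.5061,-.1923,.0717],Ro.from_euler('xyz',[np.pi,0,-1.880]))
p,R,o=tool();print(p,o['orientation'])
for n in ['top','scene']:
    m=robot.camera_model(n);im=robot.capture(n);cv2.imwrite(f'pics/{n}1.png',im)
    for c in blobs(mask(im,*RANGE['orange'])): print(n,rect(m,c,p[2]+.018),cv2.boundingRect(c))
    tip=p+R.apply([-.105,0,-.0073]); print(tip,proj(m,tip))
    print(cv2.boundingRect(blobs(mask(im,*RANGE['blue']),40)[0]))
ims=[cv2.resize(cv2.imread('pics/top1.png')[160:260,210:340],None,fx=3,fy=3,interpolation=2),cv2.resize(cv2.imread('pics/scene1.png')[100:200,190:320],None,fx=3,fy=3,interpolation=2)]
cv2.imwrite('pics/c1.png',np.hstack(ims))
E
```

```text
time_s: 6.7
tcp_pos: [0.5042, -0.1893, 0.2585]
orientation: [3.141, 0.0, -2.288]
force: [1.3, -0.9, -0.8]
finger_gap: 0.0176
grasp_force: 55.0
time_s: 7.2
tcp_pos: [0.5058, -0.1886, 0.1791]
orientation: [3.141, -0.001, -1.877]
force: [1.2, -0.2, -0.8]
finger_gap: 0.0174
grasp_force: 55.0
travel [  3.3  -1.4 107.4] dr [ 0.    -0.001  0.003]
[ 0.50582343 -0.18864234  0.17906168] [ 3.14129054e+00 -7.50486967e-04 -1.87732049e+00]
[ 0.53751057 -0.08853205  0.18628288] [[281.50100103 203.4045885 ]]Traceback (most recent call last):
  File "<stdin>", line 8, in <module>
IndexError: list index out of range
```

```bash
python3 -m handwheel '{"grip":[5,5,5,5,5],"travel":[[3,-1,35],[3,-1,75],[3,-1,107],[3,-1,107],[3,-1,107]],"dr":[[0,0,0.003],[0,0,0.003],[0,0,0.003],[0,0,0.003],[0,0,0.003]]}' 55
python3 - <<'E'
from h import *
go([.5061,-.1923,.0717],Ro.from_euler('xyz',[np.pi,0,-1.880]))
p,R,o=tool();print(p,o['orientation'])
tip=p+R.apply([-.105,0,-.0073]); print(tip)
for n in ['top','scene']:
    m=robot.camera_model(n);im=robot.capture(n);cv2.imwrite(f'pics/{n}1.png',im)
    print(n,proj(m,tip))
ims=[cv2.resize(cv2.imread('pics/top1.png')[150:250,220:350],None,fx=3,fy=3,interpolation=2),cv2.resize(cv2.imread('pics/scene1.png')[110:210,180:310],None,fx=3,fy=3,interpolation=2)]
cv2.imwrite('pics/c1.png',np.hstack(ims))
E
```

```text
time_s: 7.75
tcp_pos: [0.5075, -0.1924, 0.0734]
orientation: [-3.139, -0.0, -1.878]
force: [0.8, -0.5, 0.0]
finger_gap: 0.0176
grasp_force: 55.0
travel [0.4 1.4 1.7] dr [-0.003 -0.     0.002]
[ 0.50753011 -0.19237531  0.07337203] [-3.13875947e+00 -2.62798977e-04 -1.87838505e+00]
[ 0.53930093 -0.09229525  0.08064441]
top [[279.65814721 203.99149919]]
scene [[229.58411659 158.52134957]]
```

View pics/c1.png

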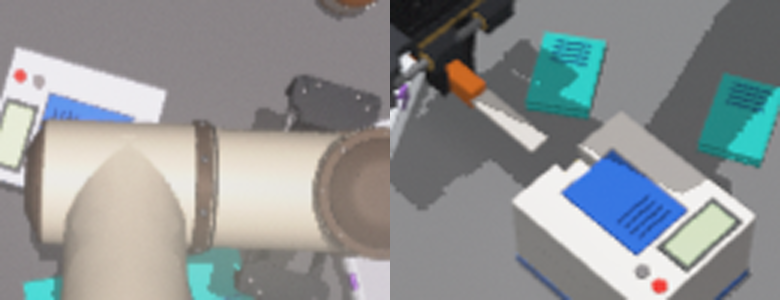

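The right crop (scene) shows the blade tip at about (538,143), within 1 px of the prediction, and lined up with the notch at (577,170). I'm inserting.

```bash
python3 -m handwheel '{"grip":[5,5,5,5,5],"travel":[[0,1,1],[-10,1,1],[-20,1,1],[-35,1,1],[-45,1,1]],"dr":[[0,0,0],[0,0,0],[0,0,0],[0,0,0],[0,0,0]]}' 55
python3 -m handwheel '{"grip":[5,5,5,5,5],"travel":[[-5,0,0],[-10,0,0],[-16,0,0],[-16,0,0],[-16,0,0]],"dr":[[0,0,0],[0,0,0],[0,0,0],[0,0,0],[0,0,0]]}' 55
python3 - <<'E'
from h import *
go([.5278,-.1242,.0717],Ro.from_euler('xyz',[np.pi,0,-1.880]))
o=robot.get_obs();print(o['tcp_pos'],o['force'],o['ft_torque'])
E
```

```text
time_s: 8.35
tcp_pos: [0.5192, -0.1475, 0.0708]
orientation: [-3.141, 0.0, -1.878]
force: [0.0, 1.0, -1.9]
finger_gap: 0.0177
grasp_force: 55.0
time_s: 8.85
tcp_pos: [0.5233, -0.1338, 0.0705]
orientation: [3.141, -0.0, -1.879]
force: [-0.9, -0.1, -1.3]
finger_gap: 0.0174
grasp_force: 55.0
travel [-10.5  -1.4  -1.2] dr [ 0.    -0.     0.001]
[ 0.52331573 -0.13379998  0.07050769] [-0.87247814 -0.06785245 -1.27578862] [ 0.10166643 -0.11211921 -0.04283717]
```

```bash
python3 -m handwheel '{"grip":[5,5,5,5,5],"travel":[[-5,0,-0.5],[-10,-1,-0.5],[-10,-1,-0.5],[-10,-1,-0.5],[-10,-1,-0.5]],"dr":[[0,0,0],[0,0,0],[0,0,0],[0,0,0],[0,0,0]]}' 60
python3 -m handwheel '{"grip":[5,5,5,5,5],"travel":[[0,0,2],[-0.3,0,5],[-1,0,8.7],[-1.8,0,12],[-2.8,0,15.5]],"dr":[[0,0,0],[0,-0.05,0],[0,-0.11,0],[0,-0.165,0],[0,-0.22,0]]}' 60
python3 - <<'E'
from h import *
o=robot.get_obs();print(o['tcp_pos'],o['force'],o['ft_torque'])
m=robot.camera_model('scene');im=robot.capture('scene');cv2.imwrite('pics/s2.png',cv2.resize(im[100:220,170:330],None,fx=4,fy=4,interpolation=2))
E
```

```text
time_s: 9.35
tcp_pos: [0.5273, -0.1246, 0.071]
orientation: [3.141, -0.0, -1.879]
force: [-0.4, 0.1, -0.6]
finger_gap: 0.0177
grasp_force: 60.0
time_s: 9.85
tcp_pos: [0.5282, -0.1214, 0.0554]
orientation: [3.141, 0.223, -1.878]
force: [-0.4, 1.6, -1.1]
finger_gap: 0.0172
grasp_force: 60.0
[ 0.52821903 -0.12143799  0.05539188] [-0.44238008  1.57259412 -1.10925249] [-0.35433873  0.3194778   0.10006466]
```

View pics/s2.png

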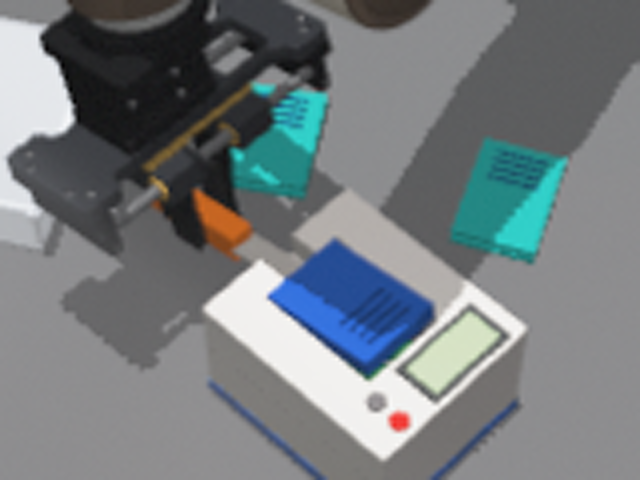

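The crop shows the cover's display end up by about 12 mm at (435,305), with the notch-side edge (269,296)-(335,240) still held by the catch. That is expected with the +x end free. I'll continue levering to 25°.

```bash
python3 -m handwheel '{"grip":[5,5,5,5,5],"travel":[[-0.5,0,3.5],[-1,0,7],[-1.8,0,10.5],[-2.8,0,13.7],[-2.8,0,13.7]],"dr":[[0,-0.055,0],[0,-0.11,0],[0,-0.165,0],[0,-0.22,0],[0,-0.22,0]]}' 60
python3 - <<'E'
from h import *
o=robot.get_obs();print(o['tcp_pos'],o['force'],o['ft_torque'],o['joint_pos'])
m=robot.camera_model('scene');im=robot.capture('scene');cv2.imwrite('pics/s3.png',cv2.resize(im[100:220,170:330],None,fx=4,fy=4,interpolation=2))
E
```

```text
time_s: 10.4
tcp_pos: [0.5298, -0.1171, 0.0422]
orientation: [3.14, 0.44, -1.882]
force: [-0.1, 2.3, -0.2]
finger_gap: 0.0176
grasp_force: 60.0
[ 0.52975837 -0.11711418  0.04221556] [-0.06913942  2.27719901 -0.23443005] [-0.57052128  0.24642921  0.08560182] [-0.20925862  0.48913123 -0.21851515 -0.57075153 -0.90257815  0.26669913]
```

View pics/s3.png

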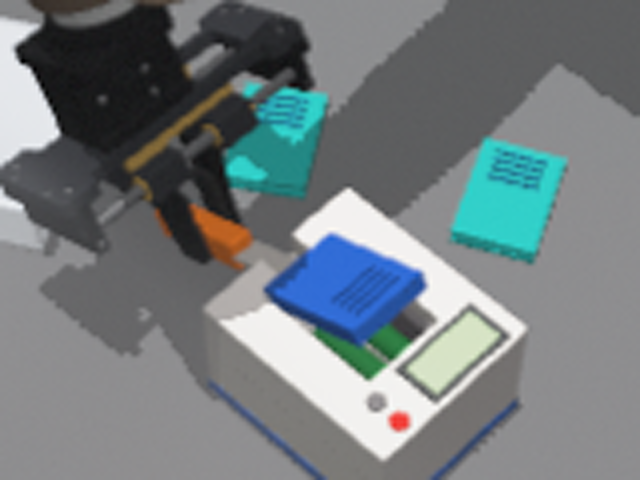

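The display end is now well up at (425,280) and the cover is riding flat on the blade. The notch-side edge is only about 5 mm up at (266,288), so it needs more lift. I'll slide the bar 10 mm deeper for handle clearance and lever further.

```bash
python3 -m handwheel '{"grip":[5,5,5,5,5],"travel":[[-5,0,0],[-10,0,0],[-10.4,0,3.2],[-11.1,0,6.4],[-11.9,0,9.5]],"dr":[[0,0,0],[0,0,0],[0,-0.06,0],[0,-0.12,0],[0,-0.18,0]]}' 60
python3 - <<'E'
from h import *
o=robot.get_obs();print(o['tcp_pos'],o['force'],o['ft_torque'],o['joint_pos'])
m=robot.camera_model('scene');im=robot.capture('scene');cv2.imwrite('pics/s4.png',cv2.resize(im[100:220,170:330],None,fx=4,fy=4,interpolation=2))
E
```

```text
time_s: 10.95
tcp_pos: [0.535, -0.1011, 0.0401]
orientation: [-3.14, 0.622, -1.876]
force: [0.1, 0.3, -1.9]
finger_gap: 0.0172
grasp_force: 60.0
[ 0.5349667  -0.10111904  0.04009992] [ 0.10658183  0.32847604 -1.87446771] [-1.33797352  0.39535054  0.04065048] [-0.30144979  0.53741369 -0.16667672 -0.75651608 -1.01316254  0.45763265]
```

View pics/s4.png

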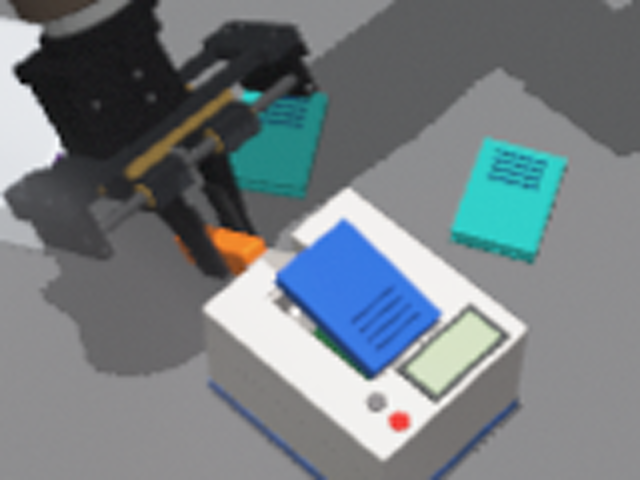

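The view shows the cover snapped over: its notch end is up on the blade at (278,278)-(343,220) and its display end is back down in the bay at (440,318). I'm raising the handle to rest the cover on the catch, then drawing the blade out.

```bash
python3 -m handwheel '{"grip":[5,5,5,5,5],"travel":[[0.3,0,-6.4],[-0.1,0,-12.9],[-1.4,0,-19.2],[-2.8,0,-23.9],[-2.8,0,-23.9]],"dr":[[0,0.12,0],[0,0.24,0],[0,0.36,0],[0,0.45,0],[0,0.45,0]]}' 60
python3 -m handwheel '{"grip":[5,5,5,5,5],"travel":[[5,0,0],[10,0,0],[15,0,0],[20,0,0],[25,0,0]],"dr":[[0,0,0],[0,0,0],[0,0,0],[0,0,0],[0,0,0]]}' 60
python3 -m handwheel '{"grip":[5,5,5,5,5],"travel":[[10,0,0],[20,0,0],[30,0,0],[45,0,0],[60,0,0]],"dr":[[0,0,0],[0,0,0],[0,0,0],[0,0,0],[0,0,0]]}' 60
python3 - <<'E'
from h import *
print(robot.get_obs()['joint_pos'])
m=robot.camera_model('scene');im=robot.capture('scene');cv2.imwrite('pics/s5.png',cv2.resize(im[100:220,170:330],None,fx=4,fy=4,interpolation=2))
c=blobs(mask(im,*RANGE['blue']),40)[0];print(cv2.boundingRect(c),cv2.boxPoints(cv2.minAreaRect(c)).round(1).tolist(),cv2.approxPolyDP(c,3,True)[:,0].tolist())
c0=np.array([565.8,-5.1])/1000;t=np.radians(72.3);U=np.array([[np.cos(t),-np.sin(t)],[np.sin(t),np.cos(t)]])
for zl,zr in [(.095,.095),(.104,.095)]:
  print([np.round(proj(m,np.r_[c0+U@[sx*.04,sy*.028],zl if sx<0 else zr]),1).tolist() for sx in(-1,1) for sy in(-1,1)])
E
```

```text
time_s: 11.5
tcp_pos: [0.5317, -0.1105, 0.062]
orientation: [-3.139, 0.169, -1.872]
force: [-0.7, 0.1, -1.3]
finger_gap: 0.0177
grasp_force: 60.0
time_s: 12.0
tcp_pos: [0.5231, -0.1381, 0.0558]
orientation: [3.141, 0.17, -1.881]
force: [1.4, -0.2, -0.1]
finger_gap: 0.0179
grasp_force: 60.0
time_s: 12.5
tcp_pos: [0.5051, -0.1944, 0.0458]
orientation: [-3.142, 0.17, -1.879]
force: [0.6, -0.1, -0.9]
finger_gap: 0.0172
grasp_force: 60.0
[-0.17413446  0.45358015 -0.31617825 -0.23764    -0.79240766  0.03276046]
(238, 159, 41, 36) [[236.8000030517578, 173.39999389648438], [252.1999969482422, 156.0], [278.5, 179.39999389648438], [263.1000061035156, 196.8000030517578]] [[254, 159], [238, 174], [262, 194], [278, 179]]
[[[236.5, 174.4]], [[253.5, 160.2]], [[261.6, 195.2]], [[278.5, 180.2]]]
[[[236.4, 172.2]], [[253.5, 157.9]], [[261.6, 195.2]], [[278.5, 180.2]]]
```

Run:
```python
from h import *
a=cv2.imread('pics/scene0.png'); b=robot.capture('scene'); cv2.imwrite('pics/scene5.png',b)
for im in (a,b):
    M=mask(im,*RANGE['blue'])[140:210,225:290]>0
    print([ (c+225,int(np.where(M[:,c])[0][0])+140,int(np.where(M[:,c])[0][-1])+140) for c in range(12,55,3) if M[:,c].any()], M.sum())
    g=[im[y,x].tolist() for x,y in [(240,175),(246,181),(252,187),(258,192),(246,166),(238,172)]];print(g)
```

```text
[(240, 172, 176), (243, 169, 179), (246, 167, 181), (249, 164, 184), (252, 162, 186), (255, 161, 189), (258, 164, 191), (261, 166, 194), (264, 168, 192), (267, 171, 189), (270, 173, 187), (273, 176, 184), (276, 178, 181)] 713
[[218, 113, 55], [191, 99, 51], [190, 165, 158], [189, 165, 158], [218, 168, 146], [196, 186, 187]]
[(240, 171, 176), (243, 168, 178), (246, 165, 181), (249, 163, 184), (252, 161, 186), (255, 159, 189), (258, 162, 191), (261, 165, 194), (264, 167, 192), (267, 170, 190), (270, 173, 187), (273, 175, 184), (276, 178, 182)] 758
[[138, 74, 41], [115, 63, 38], [184, 171, 167], [188, 172, 166], [156, 86, 48], [186, 105, 65]]
```

The cover's upper contour has risen by up to 2 px at the notch end and 0 px at the display end, and the lower contour is unchanged. That is what ajar should look like. Now lifting the bar and taking it back to the mat.

```bash
python3 -m handwheel '{"grip":[5,5,5,5,5],"travel":[[10,0,-25],[10,0,-70],[10,0,-115],[10,0,-160],[10,0,-205]],"dr":[[0,0,0],[0,0.05,0],[0,0.1,0],[0,0.17,0],[0,0.17,0]]}' 60
python3 - <<'E'
from h import *
p,R,o=tool();print(p,o['orientation'])
go([.520,.12,.255],Ro.from_euler('xyz',[np.pi,0,-2.4])); go([.4565,.3193,.25],Ro.from_euler('xyz',[np.pi,0,-2.995]))
E
```

```text
time_s: 13.1
tcp_pos: [0.4913, -0.235, 0.2479]
orientation: [3.141, -0.002, -1.877]
force: [2.0, -1.0, -1.8]
finger_gap: 0.0175
grasp_force: 60.0
[ 0.49127104 -0.23499079  0.2479136 ] [ 3.14081547e+00 -1.69278501e-03 -1.87667977e+00]
travel [-347.2   79.5   -7.6] dr [ 0.    -0.002  0.523]
travel [-518.1  200.1   -2.8] dr [-0.    -0.002  1.118]
```

```bash
for i in 1 2; do python3 -m handwheel '{"grip":[5,5,5,5,5],"travel":[[-42,16,0],[-84,32,0],[-126,49,0],[-168,65,0],[-210,81,0]],"dr":[[0,0,0],[0,0,0],[0,0,0],[0,0,0],[0,0,0]]}' 60; done
python3 -m handwheel '{"grip":[5,5,5,5,5],"travel":[[-40,15,0],[-80,31,0],[-98,38,0],[-98,38,0],[-98,38,0]],"dr":[[0,0,0.14],[0,0,0.28],[0,0,0.42],[0,0,0.56],[0,0,0.7]]}' 60
python3 -m handwheel '{"grip":[5,5,5,5,5],"travel":[[0,0,0],[0,0,30],[0,0,70],[0,0,115],[0,0,150]],"dr":[[0,0,0.14],[0,0,0.28],[0,0,0.418],[0,0,0.418],[0,0,0.418]]}' 60
python3 - <<'E'
from h import *
go([.4565,.3193,.0095],Ro.from_euler('xyz',[np.pi,0,-2.995]))
p,R,o=tool()
for n in ['top','scene']:
    m=robot.camera_model(n);im=robot.capture(n);cv2.imwrite(f'pics/{n}6.png',im)
    for c in blobs(mask(im,*RANGE['blue']),40): print(n,rect(m,c,.095))
    for c in blobs(mask(im,*RANGE['orange']),40): print(n,rect(m,c,p[2]+.018))
E
```

```text
time_s: 13.6
tcp_pos: [0.4779, -0.0094, 0.2465]
orientation: [-3.141, 0.001, -1.879]
force: [1.4, 0.4, -1.4]
finger_gap: 0.0175
grasp_force: 60.0
time_s: 14.1
tcp_pos: [0.4643, 0.2154, 0.2465]
orientation: [3.142, 0.001, -1.878]
force: [1.0, -0.3, -0.4]
finger_gap: 0.0176
grasp_force: 60.0
time_s: 14.6
tcp_pos: [0.458, 0.3194, 0.2457]
orientation: [3.142, -0.001, -2.583]
force: [0.2, -0.2, -1.5]
finger_gap: 0.0174
grasp_force: 60.0
time_s: 15.1
tcp_pos: [0.4576, 0.3177, 0.0941]
orientation: [-3.141, -0.002, -2.997]
force: [0.4, -0.1, -1.7]
finger_gap: 0.0176
grasp_force: 60.0
travel [ 0.7  1.8 84.6] dr [-0.001 -0.002 -0.002]
top [566.6  -2.7  78.4  54.7  72.2]
scene [563.1  -6.   83.4  58.4  70.3]
scene [ 442.2 -802.4  220.4  102.6   42. ]
scene [471.5 315.7  52.2  18.4   5.9]
scene [ 750.8 -228.7   52.    23.2  137.2]
```

```bash
python3 -m handwheel '{"grip":[5,5,5,5,5],"travel":[[0,1,30],[0,1,60],[0,1,74],[0,1,79],[0,1,82]],"dr":[[0,0,0],[0,0,0],[0,0,0],[0,0,0],[0,0,0]]}' 60
python3 -m handwheel '{"grip":[5,5,5,5,5],"travel":[[0,0,1],[0,0,2],[0,0,2],[0,0,2],[0,0,2]],"dr":[[0,0,0],[0,0,0],[0,0,0],[0,0,0],[0,0,0]]}' 10
```

```text
time_s: 15.7
tcp_pos: [0.4594, 0.3206, 0.0157]
orientation: [3.14, 0.002, -2.996]
force: [-0.2, -0.3, -0.3]
finger_gap: 0.0178
grasp_force: 60.0
time_s: 16.2
tcp_pos: [0.4584, 0.3197, 0.0127]
orientation: [3.141, 0.0, -2.997]
force: [-0.3, -0.0, -2.2]
finger_gap: 0.018
grasp_force: 10.0
```

```bash
python3 -m handwheel '{"grip":[5,5,5,5,5],"travel":[[0,0,1],[0,0,2],[0,0,3],[0,0,3.5],[0,0,3.5]],"dr":[[0,0,0],[0,0,0],[0,0,0],[0,0,0],[0,0,0]]}' 10
python3 -m handwheel '{"grip":[24,36,45,45,45],"travel":[[0,0,0],[0,0,0],[0,0,0],[0,0,0],[0,0,0]],"dr":[[0,0,0],[0,0,0],[0,0,0],[0,0,0],[0,0,0]]}' 10
python3 -m handwheel '{"grip":[60,60,70,80,80],"travel":[[0,0,-20],[0,0,-65],[0,0,-110],[0,0,-155],[0,0,-200]],"dr":[[0,0,0],[0,0,0],[0,0,0],[0,0,0],[0,0,0]]}' 10
python3 - <<'E'
from h import *
for n in ['top','wrist']:
    m=robot.camera_model(n);im=robot.capture(n);cv2.imwrite(f'pics/{n}7.png',im)
    for c in blobs(mask(im,*RANGE['orange']),40): print(n,rect(m,c,.027))
    for c in blobs(mask(im,*RANGE['blue']),40): print(n,rect(m,c,.099))
    for c in blobs(mask(im,(0,0,150),(180,60,255)),200): print('w',rect(m,c,.0175),cv2.boundingRect(c))
E
```

```text
time_s: 16.7
tcp_pos: [0.4583, 0.3196, 0.0087]
orientation: [-3.141, -0.0, -2.997]
force: [0.9, -0.2, -1.6]
finger_gap: 0.0177
grasp_force: 10.0
time_s: 17.2
tcp_pos: [0.4583, 0.3196, 0.0089]
orientation: [3.142, 0.0, -2.997]
force: [-0.2, -0.8, -0.2]
finger_gap: 0.0428
grasp_force: 0.0
time_s: 17.7
tcp_pos: [0.458, 0.3193, 0.2108]
orientation: [3.141, 0.0, -2.997]
force: [0.7, 0.7, -0.1]
finger_gap: 0.0752
grasp_force: 0.0
top [566.5  -2.8  78.1  54.4  72.2]
w [1044.1  -37.4 1553.1  236.8   88.6] (0, 0, 512, 77)
w [ 474.6 -340.2  233.6  193.9   11.1] (323, 182, 75, 85)
w [523.5 -94.  382.4 171.3  72.4] (212, 165, 123, 93)
w [304.6 647.7 164.2 137.2  73.9] (0, 263, 59, 54)
w [137.6 652.1 180.8 122.2   1.2] (0, 320, 44, 64)
w [ 75.7  -3.8 201.4  80.1  88.8] (216, 354, 72, 30)
w [717.8 266.  138.  112.8  44. ] (133, 122, 45, 45)
w [ 731.6 -285.2   62.2   61.2   16.1] (329, 128, 23, 21)
wrist [462.4 319.5  57.9  16.5   8.3]
wrist [420.2 313.4  15.7  11.5  98.3]
wrist [592.2 557.7  61.2   8.7  15.6]
wrist [560.4  40.9  25.6   5.4 172.3]
w [692.8 249.5  81.   70.3  98. ] (168, 282, 50, 37)
w [592.9  -4.6  70.   65.4 172.3] (0, 197, 48, 44)
w [528.7 329.9  70.7  19.1   7.8] (249, 191, 14, 46)
w [602.8  -4.8  34.9  30.9 162. ] (12, 217, 25, 20)
```

The bar is back on the mat and released: handle at (462,320) mm, blade at (529,330) mm. Moving above the cover's notch end for a closer look.

```bash
python3 -m handwheel '{"grip":[80,80,80,80,80],"travel":[[0,-45,-20],[0,-90,-20],[0,-135,-20],[0,-180,-20],[0,-225,-20]],"dr":[[0,0,0],[0,0,0],[0,0,0],[0,0,0],[0,0,0]]}'
python3 -m handwheel '{"grip":[80,80,80,80,80],"travel":[[-10,-35,0],[-20,-70,0],[-30,-105,0],[-40,-130,0],[-40,-130,0]],"dr":[[0,0,-0.14],[0,0,-0.28],[0,0,-0.42],[0,0,-0.56],[0,0,-0.7]]}'
python3 -m handwheel '{"grip":[80,80,80,80,80],"travel":[[0,0,0],[0,0,0],[0,0,0],[0,0,0],[0,0,0]],"dr":[[0,0,-0.14],[0,0,-0.28],[0,0,-0.417],[0,0,-0.417],[0,0,-0.417]]}'
python3 - <<'E'
from h import *
go([.5564,-.0346,.200],Ro.from_euler('xyz',[np.pi,0,-1.880]))
m=robot.camera_model('wrist');im=robot.capture('wrist');cv2.imwrite('pics/w8.png',im)
for c in blobs(mask(im,*RANGE['blue']),100): print(rect(m,c,.1),cv2.boundingRect(c))
E
```

```text
time_s: 18.3
tcp_pos: [0.4904, 0.0952, 0.2286]
orientation: [3.141, -0.0, -2.996]
force: [1.0, 0.4, -0.1]
finger_gap: 0.0801
grasp_force: 0.0
time_s: 18.8
tcp_pos: [0.5499, -0.0285, 0.2278]
orientation: [3.141, -0.001, -2.295]
force: [-0.8, -0.2, -0.9]
finger_gap: 0.0797
grasp_force: 0.0
time_s: 19.3
tcp_pos: [0.5489, -0.0259, 0.2284]
orientation: [3.141, -0.0, -1.883]
force: [-0.3, 0.2, 0.1]
finger_gap: 0.0799
grasp_force: 0.0
travel [ 5.9 -9.8 28.4] dr [ 0.001 -0.    -0.003]
[565.   -6.4  77.7  56.1  72.1] (225, 172, 51, 65)
```

View pics/w8.png

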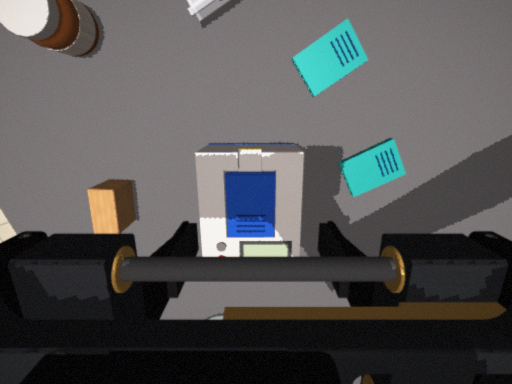

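The wrist view shows the cover in the bay at (225-276, 172-237), lined up with the gripper and nothing in the way. Descending to pinch the proud end.

```bash
python3 -m handwheel '{"grip":[80,80,80,80,80],"travel":[[6.5,-9.7,40],[6.5,-9.7,85],[6.5,-9.7,115],[6.5,-9.7,125],[6.5,-9.7,125]],"dr":[[0,0,0],[0,0,0],[0,0,0],[0,0,0],[0,0,0]]}'
python3 -m handwheel '{"grip":[80,80,80,80,80],"travel":[[0,0,1],[0,0,3],[0,0,4.5],[0,0,4.5],[0,0,4.5]],"dr":[[0,0,0],[0,0,0],[0,0,0],[0,0,0],[0,0,0]]}'
python3 - <<'E'
from h import *
go([.5560,-.0353,.0970],Ro.from_euler('xyz',[np.pi,0,-1.880]))
E
```

```text
time_s: 19.85
tcp_pos: [0.5559, -0.0352, 0.1027]
orientation: [3.139, -0.002, -1.881]
force: [0.1, 0.1, 0.2]
finger_gap: 0.0801
grasp_force: 0.0
time_s: 20.35
tcp_pos: [0.5566, -0.035, 0.0999]
orientation: [-3.141, 0.0, -1.88]
force: [0.1, 0.3, 0.8]
finger_gap: 0.0801
grasp_force: 0.0
travel [0.5 0.5 2.8] dr [-0.001  0.     0.   ]
```

```bash
python3 -m handwheel '{"grip":[80,80,70,62,54],"travel":[[0,0,1.5],[0,0,3],[0,0,3],[0,0,3],[0,0,3]],"dr":[[0,0,0],[0,0,0],[0,0,0],[0,0,0],[0,0,0]]}' 30
python3 -m handwheel '{"grip":[50,50,50,50,50],"travel":[[0,0,0],[0,0,0],[0,0,0],[0,0,0],[0,0,0]],"dr":[[0,0,0],[0,0,0],[0,0,0],[0,0,0],[0,0,0]]}' 30
```

```text
time_s: 20.85
tcp_pos: [0.5564, -0.0351, 0.0963]
orientation: [3.142, -0.0, -1.88]
force: [0.4, -0.2, -0.1]
finger_gap: 0.0639
grasp_force: 0.0
time_s: 21.35
tcp_pos: [0.5562, -0.0352, 0.0963]
orientation: [3.141, -0.0, -1.88]
force: [0.0, -1.2, 0.4]
finger_gap: 0.0549
grasp_force: 30.0
```

```bash
python3 -m handwheel '{"grip":[50,50,50,50,50],"travel":[[0,0,-3],[0,0,-8],[0,0,-20],[0,0,-50],[0,0,-90]],"dr":[[0,0,0],[0,0,0],[0,0,0],[0,0,0],[0,0,0]]}' 40
python3 - <<'E'
from h import *
p,R,o=tool();print(p)
m=robot.camera_model('scene');im=robot.capture('scene');cv2.imwrite('pics/s9.png',im)
c=blobs(mask(im,*RANGE['blue']),40)
for k in c: print(cv2.boundingRect(k),rect(m,k,.18),cv2.approxPolyDP(k,2,True)[:,0].tolist())
# predicted cover corners for tilt angles (lip end up, +x end lower)
for a in (0,7,20,60,90):
    ar=np.radians(a); q=[]
    for sx in (9,-71):
        for sy in(-28,28): q.append(p+R.apply(np.array([-(-sx)*np.cos(ar)*1.0 if 0 else sx*np.cos(ar),sy,-6+(-(sx-9))*np.sin(ar)])/1000))
    print(a,proj(m,np.array(q)).round(0).tolist())
E
```

```text
time_s: 21.85
tcp_pos: [0.5554, -0.0352, 0.1865]
orientation: [3.138, -0.002, -1.88]
force: [0.2, -0.0, -0.1]
finger_gap: 0.0549
grasp_force: 40.0
[ 0.55535588 -0.03517064  0.18650149]
(242, 134, 39, 42) [561.5  -6.1  93.4  60.6  68.3] [[254, 134], [242, 148], [242, 156], [263, 175], [280, 157]]
0 [[235.0, 149.0], [254.0, 134.0], [262.0, 171.0], [281.0, 155.0]]
7 [[235.0, 149.0], [254.0, 134.0], [262.0, 173.0], [280.0, 157.0]]
20 [[235.0, 149.0], [254.0, 134.0], [261.0, 177.0], [279.0, 161.0]]
60 [[237.0, 150.0], [255.0, 135.0], [250.0, 179.0], [268.0, 164.0]]
90 [[238.0, 151.0], [257.0, 136.0], [239.0, 172.0], [256.0, 158.0]]
```

The cover is in the grip, 55 mm across with about 7° of tilt, hanging clear. Taking it to the tub.

```bash
python3 -m handwheel '{"grip":[50,50,50,50,50],"travel":[[40,-5,0],[85,-10,0],[130,-15,0],[175,-20,0],[220,-26,0]],"dr":[[0,0,0],[0,0,0],[0,0,0],[0,0,0],[0,0,0]]}' 40
python3 -m handwheel '{"grip":[50,50,50,50,50],"travel":[[40,-5,0],[75,-9,0],[95,-11,0],[95,-11,0],[95,-11,0]],"dr":[[0,0,-0.13],[0,0,-0.26],[0,0,-0.39],[0,0,-0.53],[0,0,-0.53]]}' 40
python3 -m handwheel '{"grip":[50,50,50,50,50],"travel":[[0,0,0],[0,0,20],[0,0,50],[0,0,75],[0,0,75]],"dr":[[0,-0.06,0],[0,-0.12,0],[0,-0.12,0],[0,-0.12,0],[0,-0.12,0]]}' 40
python3 - <<'E'
from h import *
p,R,o=tool()
Rg=Ro.from_euler('xyz',[np.pi,0,-1.349])*Ro.from_rotvec([0,-.12,0])
go([.4948,-.3472,.0115],Rg)
for n in ['top','scene']:
    m=robot.camera_model(n);im=robot.capture(n);cv2.imwrite(f'pics/{n}10.png',im)
    for k in blobs(mask(im,*RANGE['blue']),40): print(n,cv2.boundingRect(k),rect(m,k,p[2]+.0065),cv2.approxPolyDP(k,2,True)[:,0].tolist())
    q=[p+(Rg*Ro.identity()).apply([0,0,0])+Ro.from_euler('z',-1.349).apply(np.array([sx,sy,6.5])/1000) for sx in(9,-71) for sy in(-28,28)]
    print(proj(m,np.array(q)).round(0).tolist())
E
```

```text
time_s: 22.4
tcp_pos: [0.514, -0.2542, 0.1876]
orientation: [-3.139, 0.0, -1.879]
force: [0.8, 0.3, -0.7]
finger_gap: 0.0548
grasp_force: 40.0
time_s: 22.9
tcp_pos: [0.4957, -0.3473, 0.187]
orientation: [-3.141, -0.001, -1.352]
force: [0.6, 0.6, -0.8]
finger_gap: 0.0554
grasp_force: 40.0
time_s: 23.4
tcp_pos: [0.4939, -0.3447, 0.1081]
orientation: [3.136, 0.125, -1.353]
force: [-0.9, 1.1, -1.1]
finger_gap: 0.0548
grasp_force: 40.0
travel [14.7 -0.9 95.5] dr [ 0.005  0.005 -0.004]
[[382.0, 228.0], [376.0, 207.0], [353.0, 235.0], [347.0, 215.0]]
scene (144, 91, 35, 25) [ 488.3 -314.1   83.9   64.9  103.7] [[148, 91], [144, 100], [148, 110], [171, 115], [178, 96]]
[[149.0, 91.0], [141.0, 108.0], [179.0, 97.0], [172.0, 114.0]]
```

```bash
python3 -m handwheel '{"grip":[50,50,50,50,50],"travel":[[6,0,35],[12,0,65],[14,0,80],[14.5,0,86],[15,0,90]],"dr":[[0,0,0],[0,0,0],[0,0,0],[0,0,0],[0,0,0]]}' 40
python3 -m handwheel '{"grip":[50,50,50,50,50],"travel":[[0,0,1],[0.2,0,2],[0.4,0,3],[0.5,0,4],[0.5,0,4]],"dr":[[0,0,0],[0,0,0],[0,0,0],[0,0,0],[0,0,0]]}' 20
```

```text
time_s: 24.0
tcp_pos: [0.4978, -0.3509, 0.0213]
orientation: [-3.14, 0.118, -1.349]
force: [0.2, 0.3, -0.6]
finger_gap: 0.0552
grasp_force: 40.0
time_s: 24.5
tcp_pos: [0.4968, -0.3505, 0.0163]
orientation: [-3.141, 0.12, -1.35]
force: [0.7, 0.3, -0.5]
finger_gap: 0.0558
grasp_force: 20.0
```

Not yet touching (z = 16 mm). Lowering until contact, which I expect near 9.5-10 mm.

```bash
python3 -m handwheel '{"grip":[50,50,50,50,50],"travel":[[0.1,0,1],[0.2,0,2],[0.4,0,3],[0.5,0,4],[0.5,0,4]],"dr":[[0,0,0],[0,0,0],[0,0,0],[0,0,0],[0,0,0]]}' 15
python3 -m handwheel '{"grip":[50,50,50,50,50],"travel":[[0,0,0.5],[0.1,0,1],[0.2,0,1.5],[0.2,0,2],[0.2,0,2]],"dr":[[0,0,0],[0,0,0],[0,0,0],[0,0,0],[0,0,0]]}' 10
```

```text
time_s: 25.0
tcp_pos: [0.4966, -0.3504, 0.0119]
orientation: [3.141, 0.12, -1.35]
force: [-0.3, -0.3, -0.6]
finger_gap: 0.0558
grasp_force: 15.0
time_s: 25.5
tcp_pos: [0.4967, -0.3504, 0.01]
orientation: [3.141, 0.12, -1.35]
force: [-0.3, -0.5, -0.7]
finger_gap: 0.0558
grasp_force: 10.0
```

```bash
python3 -m handwheel '{"grip":[50,58,62,66,68],"travel":[[0,0,0.5],[0,0,0.5],[0,0,0.5],[0,0,0.5],[0,0,0.5]],"dr":[[0,0,0],[0,0,0],[0,0,0],[0,0,0],[0,0,0]]}' 10
python3 -m handwheel '{"grip":[68,68,68,68,68],"travel":[[0,0,-10],[0,0,-40],[0,0,-85],[0,0,-130],[0,0,-175]],"dr":[[0,0,0],[0,0,0],[0,0,0],[0,0.06,0],[0,0.12,0]]}' 10
python3 -m handwheel '{"grip":[68,68,68,68,68],"travel":[[-30,0,-20],[-70,0,-40],[-110,0,-40],[-150,0,-40],[-150,0,-40]],"dr":[[0,0,0],[0,0,0],[0,0,0],[0,0,0],[0,0,0]]}' 10
python3 - <<'E'
from h import *
for n,w in [('top',0),('scene',0),('wrist',0)]:
    m=robot.camera_model(n);im=robot.capture(n);cv2.imwrite(f'pics/{n}11.png',im)
    for k in blobs(mask(im,*RANGE['blue']),40): print(n,cv2.boundingRect(k),rect(m,k,.016),cv2.contourArea(k))
    for k in blobs(mask(im,*RANGE['orange']),40): print(n,'or',rect(m,k,.027))
    if n=='scene':
        g=cv2.cvtColor(cv2.imread('pics/scene0.png'),cv2.COLOR_BGR2GRAY);d=cv2.absdiff(g,cv2.cvtColor(im,cv2.COLOR_BGR2GRAY))
        for nm,(x,y,w_,h_) in dict(jar=(112,174,36,40),carton=(186,232,36,38),beaker=(308,242,62,70),clip=(380,180,50,90)).items(): print(nm,d[y:y+h_,x:x+w_].mean().round(1),d[y:y+h_,x:x+w_].max())
    if n=='top': m2=mask(im,(0,0,150),(180,60,255))
E
```

```text
time_s: 26.0
tcp_pos: [0.4968, -0.3504, 0.0097]
orientation: [-3.141, 0.12, -1.35]
force: [-0.3, 0.6, -0.8]
finger_gap: 0.0662
grasp_force: 0.0
time_s: 26.5
tcp_pos: [0.5014, -0.3717, 0.1861]
orientation: [-3.141, -0.003, -1.351]
force: [0.8, -0.1, -0.6]
finger_gap: 0.0678
grasp_force: 0.0
time_s: 27.0
tcp_pos: [0.4672, -0.2214, 0.225]
orientation: [-3.14, 0.0, -1.346]
force: [-0.1, 0.0, 0.9]
finger_gap: 0.0681
grasp_force: 0.0
top or [463.3 319.6  61.1  19.    8.6]
scene (147, 117, 35, 23) [ 490.1 -317.6   81.5   58.7  103.5] 474.5
scene or [ 379.6 -901.3  241.   112.2   42. ]
scene or [462.8 318.6  67.1  19.1   8.7]
scene or [ 715.6 -274.2   57.7   26.   140. ]
jar 5.0 10
carton 6.1 10
beaker 6.5 11
clip 6.4 80
wrist (237, 65, 44, 64) [ 490.1 -319.1   77.6   55.1  102.8] 2596.5
wrist or [ 250.3 -114.3   69.4   10.7  110. ]
wrist or [621.  -29.   67.7   8.5  93.9]
```

The cover lies flat in the tub at (490,-318) mm: both views fit about 80 x 56 mm on the height its top should have. The bar is on the mat, and the jar, carton and beaker pixels are unchanged. Handing in.

```bash
python3 -c "
from rig import robot
print(robot.finish_job())"
```

```text
the job is handed in; nothing more can be done
None
```

The job is handed in at about 27 s: I levered the cover past its catch (about 36° of handle, not the suggested 25°), laid the bar back on the mat and let go, then set the cover flat and right side up in the tub, and camera checks showed the beaker, jar and carton unmoved.

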